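# Put the cane caps away in their jar

## Robot

A 6-joint arm with a two-finger parallel gripper is mounted at the origin on the work surface. World frame = base frame: x ahead of the robot, y to its left, z up, the work surface at z = 0. Lengths are in m, angles in rad, forces in N, time in s.
With the tool pointing down it reaches from about 0.4 to 0.825 m from the base axis. Payload 7 kg.
Tool frame: the origin (TCP) lies at the very end of the fingers, on their centre line; the grasp point (between the pads) lies 19 mm behind it (arm.pinch_z is the z of the grasp point in the tool frame, in m); z points along the fingers, y is the direction in which the jaws open and shut (so a half turn about z gives the same grasp; the last joint's range is limited). The gripper opens to 88 mm and grips with 3 to 60 N. Pads are 19 mm wide; open, the fingers measure 130 mm over their backs; the gripper's body (78 mm by 193 mm) begins 47 mm behind the grasp point.
Start: joints at [-0.923, 0.359, 0.012, 0, -1.224, -0.288], TCP at [0.238, -0.632, 0.227] pointing down, gripper open.
Joint ranges: [-3.07, 3.07], [-1.43, 2.12], [-1.02, 1.25], [-3.03, 1.67], [-3.05, -0], [-3.03, 3.03]. Speed limits (rad/s): [2.39, 2.39, 3.01, 3.14, 3.14, 3.14].

## Interface

Orientations are given as [roll, pitch, yaw] about the fixed x, y, z axes, in that order (R = Rz(yaw) Ry(pitch) Rx(roll)).
In Python, from station import arm gives the robot as it stands.
- The arm moves only by the tool drive_tool, never from a script. Its argument "targets" is a list of rows, each a list of 6 numbers: the shift along the world's x, y, z in units of 0.04 m (1.0 is 0.04 m), then the turn, a rotation vector about the world's x, y, z in units of 6 degrees (1.0 is 6 degrees). In form: [[x, y, z, wx, wy, wz], ...]. A call has 1 to 5 rows; each row shifts and turns the commanded pose from where the row before left it; what a row does not reach is not made up. A row lasts 1/8 s, in which the tool goes at most 62.5 mm and 10.7 degrees, less where a joint would pass 70% of its speed; a pose out of reach is approached as far as the arm can. A call with a number of a shift or a turn outside -1 to 1 is refused whole. A call with a gripper value outside its range is refused whole. "claw" is the opening, from 0 (shut) to 1 (fully open), set as the call begins (left out, the last holds). The fingers move at their own pace and stop on an object; "newtons" is the grip in N (left out, the last holds). Time passes only in rows, so rows that do not move let the fingers close. It gives the time, the measured TCP pose, the force and the opening at its end, in the units of the state.
- arm.get_state(): the state, without advancing time (a new reading comes with each control period).
- arm.grab_frame(name): name is "scene" or "top"; returns (picture, depth): 480x640x3 uint8, red, green, blue; 480x640 float32, m along the optical axis (not along the pixel's ray), 0 where there is no reading.
- arm.get_calibration(name): a dict with "mtx" (3x3 intrinsics, pixels), "origin" and "rotation" of the camera in the world. Camera axes: x right, y up, looking along -z (the intrinsics and any distortion apply to the point x, -y, -z); pixel columns grow to the right and rows downward; lengths in m; the calibration is good to about 2 mm. A picture is of the moment at which its call begins. get_calibration takes no time and is no camera call.
- arm.job_done(): hands the job in, once; it reports no verdict.
Trained networks look in the newest picture that a camera, given by its name, has taken for a name from the list of things; names that differ only in an ending like _2 or _b are one class to them, and where a whole thing is asked for, a point or a joint stands for the part that bears it (a point fixed in the world has none). Each returns a list of dicts, best first, with "score" (0 to 1); they miss things now and then, are a little off and sometimes report something else, mostly with a low value. They report only what shows in the picture. A call takes as long as a camera call. They do not tell look-alikes from the thing itself.
- arm.search_frame(target, camera): "point" ([x, y, z] in m, in the coordinates of the camera as it stood for that picture, good to about 4 mm: the middle of the surface that is visible of it).
- arm.cut_out(target, camera): "pixels" (480x640 bool, what is visible of it).
- arm.landmark_of(target, camera): "point" ([x, y, z] in m, in the coordinates of the camera as it stood for that picture, good to about 4 mm: a listed point, or the origin of a listed thing).
The state is a dict: "t": time; "q": joint angles; "qd": joint speeds; "joint_efforts": joint torques, N m; "eef_pos": TCP position; "ee_rot": TCP orientation; "force": force on the tool from outside, world axes, zero at the start; "moment": the same for the moment, N m; "width": finger opening in m.
Only numpy, scipy, OpenCV 4.12 (cv2) and the standard library are available. Lean on these libraries where they do the work, as an engineer would, in place of code of your own. Each camera call takes 0.05 s, during which the arm holds its last target. There are 200 camera calls.

## Task

Pull the plastic drawer open, take the three orange cane caps out of it and feed them one by one through the narrow neck into the glass jar, then push the drawer fully shut. Leave the jar standing where it is, the grey and blue hose connector in the drawer, and everything else on the shelf where it lies.

Things in the scene. Friction and masses are not known exactly. Their poses are not given: they have to be found in the camera images.
- drawer_handle (a point): centre of the drawer's dark bar pull: 100 mm long across the drawer, 10 mm thick front to back, 14 mm tall, centre 56 mm above the shelf and 36 mm in front of the front panel, 31 mm free behind it; a 10 mm leg at each end joins it to the panel. x points level into the housing (pushing shut; pull along -x), y to the drawer's left seen from the robot, z up. Moves with the drawer
- drawer (a joint): how far the drawer is pulled out, m: 0 fully shut, stop at 0.17; starts at 0.028 to 0.044. It slides stiffly (1.5 N friction plus 5 N per m/s) and stays where it is left
- drawer_floor (a point): point on the drawer's floor at the inner face of its front panel, mid-width, moving with it; axes as drawer_handle. The inside runs 219 mm in +x and 109 mm to each side; floor 10 mm above the shelf, side walls 52 mm tall above it, front panel 8 mm thick, its top 72 mm above the shelf. At the start the caps stand 42 to 96 mm in +x of this point, under the housing's roof
- drawer_unit: dark plastic housing that the drawer slides into, fixed, 240 mm deep (x), 240 mm wide, roof 78 mm above the shelf; origin at the centre of its underside, axes as drawer_handle. Its open front, where the roof's edge is, lies 120 mm to -x of the origin
- cap1_mid (a point): orange rubber cane cap (the thimble that goes on the end of a bamboo cane), first: a plain round bullet 26 mm across and 52 mm tall, 24 g, flat base, sides straight for the lower 39 mm, domed top; stands upright on the drawer floor. The point is its centre, 26 mm above its base, z up along the cap. The three are alike
- cap2_mid (a point): orange rubber cane cap (the thimble that goes on the end of a bamboo cane), second: a plain round bullet 26 mm across and 52 mm tall, 24 g, flat base, sides straight for the lower 39 mm, domed top; stands upright on the drawer floor. The point is its centre, 26 mm above its base, z up along the cap. The three are alike
- cap3_mid (a point): orange rubber cane cap (the thimble that goes on the end of a bamboo cane), third: a plain round bullet 26 mm across and 52 mm tall, 24 g, flat base, sides straight for the lower 39 mm, domed top; stands upright on the drawer floor. The point is its centre, 26 mm above its base, z up along the cap. The three are alike
- jar: clear glass jar, loose, 0.7 kg; origin at the centre of its underside, z up. Round belly 104 mm across up to 108 mm high, sloping shoulder up to 142 mm, then a straight neck with a green rim, 172 mm tall in all; walls 4 mm, inner floor 6 mm above the origin. Nothing is in it at the start
- jar_mouth (a point): centre of the jar's open mouth, level with the rim, 172 mm above the shelf. The neck is 40 mm clear inside, 54 mm outside at the rim, and about 30 mm long, opening below into the belly
- connector_mid (a point): grey and blue hose connector standing among the caps in the drawer, 35 mm across, 46 mm tall, 30 g; the point is half-way up. It stays in the drawer
- saucers_mid (a point): stack of three green plastic saucers, 122 mm across, 33 mm tall, to be left alone; point on its axis half-way up
- nozzle_mid (a point): red spray-bottle trigger head standing on its white collar, about 92 mm long, 62 mm tall, to be left alone; point 30 mm up in its collar's axis
- mallet_mid (a point): mallet with a black rubber head and wooden handle lying on the shelf, 280 mm long, 56 mm tall, to be left alone; point on its handle near the head
- dibber_mid (a point): wooden dibber with a T handle and steel tip lying on the shelf, 280 mm long, 30 mm tall, to be left alone; point at mid-length
- tin_mid (a point): closed tin with a green label, 72 mm across, 95 mm tall, to be left alone; point half-way up
- pot_mid (a point): small terracotta pot, 90 mm across, 80 mm tall, to be left alone; point half-way up
Things that resemble listed ones, but are neither listed nor needed, are in the scene too. What is shaped like the jar but yellow is not meant.

How it is judged:
On the way, in this order (a step that is already met when the one before it is completed fails the run):
1. one cane cap has gone down through the neck into the belly of the jar (((horizontal distance between cap1_mid and jar below 0.05 m and z of cap1_mid in the frame of jar between 0 and 0.115 m) or (horizontal distance between cap2_mid and jar below 0.05 m and z of cap2_mid in the frame of jar between 0 and 0.115 m) or (horizontal distance between cap3_mid and jar below 0.05 m and z of cap3_mid in the frame of jar between 0 and 0.115 m))), for 0.2 s.
2. two of the cane caps are in the belly of the jar ((((horizontal distance between cap1_mid and jar below 0.05 m and z of cap1_mid in the frame of jar between 0 and 0.115 m) and (horizontal distance between cap2_mid and jar below 0.05 m and z of cap2_mid in the frame of jar between 0 and 0.115 m)) or ((horizontal distance between cap1_mid and jar below 0.05 m and z of cap1_mid in the frame of jar between 0 and 0.115 m) and (horizontal distance between cap3_mid and jar below 0.05 m and z of cap3_mid in the frame of jar between 0 and 0.115 m)) or ((horizontal distance between cap2_mid and jar below 0.05 m and z of cap2_mid in the frame of jar between 0 and 0.115 m) and (horizontal distance between cap3_mid and jar below 0.05 m and z of cap3_mid in the frame of jar between 0 and 0.115 m)))), for 0.2 s.
3. all three cane caps are in the belly of the jar (horizontal distance between each of cap1_mid, cap2_mid, cap3_mid and jar below 0.05 m and z of cap1_mid in the frame of jar between 0 and 0.115 m and z of cap2_mid in the frame of jar between 0 and 0.115 m and z of cap3_mid in the frame of jar between 0 and 0.115 m), for 0.2 s.
At the end, for the whole second after the job is handed in: All three orange caps lie at rest in the belly of the jar (centres less than 115 mm above its underside), the jar stands upright (within 0.05 rad) and less than 50 mm from where it stood, the drawer is shut to within 6 mm, and the hose connector is in the drawer (all of step 3 and linear speed of each of cap1, cap2, cap3 below 0.03 m/s and angle between jar's own z axis and vertical below 0.05 rad and linear speed of jar below 0.02 m/s and distance of jar from where it was at the start of the episode below 0.05 m and value of joint drawer below 0.006 m and x of connector_mid in the frame of drawer_floor between 0 and 0.225 m and y of connector_mid in the frame of drawer_floor between -0.112 and 0.112 m and z of connector_mid in the frame of drawer_floor between 0 and 0.05 m); the robot touches nothing.
It fails at once if the jar is tipped (more than 0.35 rad) (angle between jar's own z axis and vertical above 0.35 rad).
It fails at once if the hose connector is lifted out of the drawer (z of connector_mid in the frame of drawer_floor above 0.09 m).
It fails at once if one of the saucers, spray head, mallet, dibber, tin or pot is moved by more than 40 mm (distance of any of saucers_mid, nozzle_mid, mallet_mid, dibber_mid, tin_mid, pot_mid from where it was at the start of the episode above 0.04 m).
It also fails if it takes over 72 s, if anything falls off the work surface, if the arm or the gripper's body presses on something with over 40 N, if the wrist force passes 120 N, or if a joint passes its speed limit or range.

## Working session

There is one attempt and no reset: what is moved stays moved. The work goes in short steps, Python scripts to look and compute and a tool call to move; the robot and the scene stay as the last step left them, time stands still between calls to the robot, and variables do not carry over. Pictures are saved under pics/ and viewed, about 8 in all and at most 12, crops included, and the job is handed in when it is done.

Besides the shell and the picture viewer there is one more tool, called after "Request:" as a command line: name --pt "numbers of a row" for each row, then --argument value for the rest. drive_tool: Moves the arm, as the interface text tells. Shifts and turns lie within -1 to 1; 1 stands for 0.04 m of shift or 6 degrees of turn. Its arguments: {"type":"object","properties":{"targets":{"type":"array"},"claw":{"type":"number"},"newtons":{"type":"number"}},"required":["targets"]}

```bash
mkdir -p pics; cat > h.py <<'E'
import numpy as np, cv2
from station import arm
def w(p,c):
    k=arm.get_calibration(c); return np.array(k["rotation"])@np.array(p)+np.array(k["origin"])
def px(p,c):
    k=arm.get_calibration(c); q=np.array(k["rotation"]).T@(np.array(p)-np.array(k["origin"])); u=np.array(k["mtx"])@np.array([q[0],-q[1],-q[2]]); return (u[:2]/u[2]).round().astype(int)
def cloud(d,c):
    k=arm.get_calibration(c); K=np.array(k["mtx"]); v,u=np.mgrid[:480,:640]
    P=np.stack([(u-K[0,2])/K[0,0]*d,-(v-K[1,2])/K[1,1]*d,-d],-1)
    return P@np.array(k["rotation"]).T+np.array(k["origin"])
def snap(c,f=None):
    im,d=arm.grab_frame(c)
    if f: cv2.imwrite("pics/"+f,im[:,:,::-1])
    return im,d
def lm(t,c,n=3,f="landmark_of"):
    for r in getattr(arm,f)(t,c)[:n]: p=w(r["point"],c); print(c,t,f[:4],round(r["score"],2),p.round(3),px(p,c))
E
python3 - <<'E'
from h import *
for c in("scene","top"):
    snap(c,c+"0.png"); k=arm.get_calibration(c); print(c,np.array(k["origin"]).round(3),np.array(k["mtx"]).round(0).tolist(),{x:y for x,y in k.items() if x not in("mtx","origin","rotation")})
    for t in("drawer_handle","drawer_floor","drawer_unit","jar","jar_mouth","cap1_mid","connector_mid","saucers_mid","nozzle_mid","mallet_mid","dibber_mid","tin_mid","pot_mid"): lm(t,c)
print(arm.get_state())
E
```

```text
scene [1.402 0.771 1.096] [[557.0, 0.0, 322.0], [0.0, 557.0, 240.0], [0.0, 0.0, 1.0]] {}Traceback (most recent call last):
  File "<stdin>", line 4, in <module>
  File "h.py", line 16, in lm
    for r in getattr(arm,f)(t,c)[:n]: p=w(r["point"],c); print(c,t,f[:4],round(r["score"],2),p.round(3),px(p,c))
                                                                                                        ~~^^^^^
  File "h.py", line 6, in px
    k=arm.get_calibration(c); q=np.array(k["rotation"]).T@(np.array(p)-np.array(k["origin"])); u=np.array(k["mtx"])@np.array([q[0],-q[1],-q[2]]); return (u[:2]/u[2]).round().astype(int)
                                                                                                                              ~^^^
IndexError: invalid index to scalar variable.
```

View pics/scene0.png

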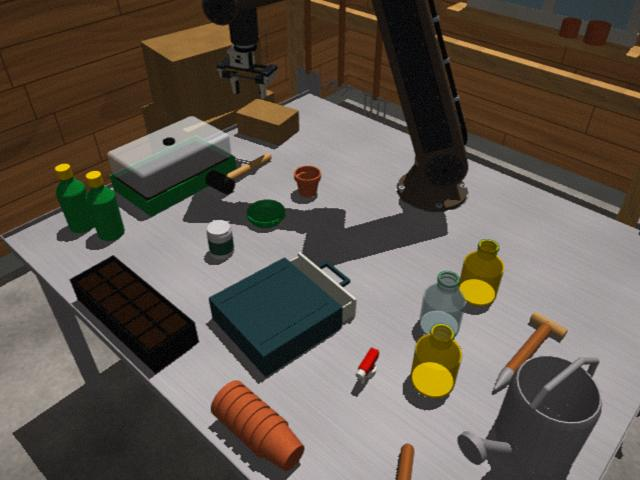

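The picture shows the clear jar at about (442,305) between two yellow look-alikes at (482,272) and (437,362). The drawer unit is at (280,310) with its handle at (335,275). The camera rotation is given as rpy, so I'll fix the helper.

```bash
sed -i 's/^from station import arm/from station import arm as _a\nfrom scipy.spatial.transform import Rotation as Ro\nclass A:\n    def __getattr__(s,n): return getattr(_a,n)\n    def get_calibration(s,c):\n        k=dict(_a.get_calibration(c)); r=np.array(k["rotation"])\n        if r.shape!=(3,3): k["rotation"]=Ro.from_euler("xyz",r.ravel()).as_matrix()\n        return k\narm=A()/' h.py
python3 - <<'E'
from h import *
from station import arm as a
print(a.get_calibration("scene")["rotation"])
for c in("scene","top"):
    snap(c,c+"0.png"); k=arm.get_calibration(c); print(c,np.array(k["origin"]).round(3),np.array(k["mtx"]).round(0).tolist())
    for t in("drawer_handle","drawer_floor","drawer_unit","jar","jar_mouth","cap1_mid","connector_mid","nozzle_mid","mallet_mid","dibber_mid","tin_mid","pot_mid"): lm(t,c)
print(arm.get_state(),arm.pinch_z)
E
```

```text
[ 8.68166274e-01 -1.21929163e-03  2.31143427e+00]
scene [1.402 0.771 1.096] [[557.0, 0.0, 322.0], [0.0, 557.0, 240.0], [0.0, 0.0, 1.0]]
scene drawer_handle land 0.88 [0.566 0.064 0.055] [337 272]
scene drawer_floor land 0.88 [0.611 0.053 0.011] [323 290]
scene drawer_unit land 0.94 [ 0.771  0.037 -0.004] [277 324]
scene jar land 0.62 [0.496 0.351 0.   ] [439 326]
scene jar land 0.57 [0.325 0.356 0.001] [475 291]
scene jar land 0.56 [0.648 0.429 0.001] [430 379]
scene jar_mouth land 0.97 [0.497 0.351 0.175] [448 277]
scene jar_mouth land 0.67 [0.326 0.363 0.175] [489 245]
scene jar_mouth land 0.58 [0.645 0.432 0.171] [442 331]
scene cap1_mid land 0.56 [ 0.483 -0.303  0.019] [267 213]
scene connector_mid land 0.67 [ 0.294 -0.301  0.042] [308 182]
scene nozzle_mid land 0.93 [0.73  0.315 0.031] [371 365]
scene mallet_mid land 0.8 [ 0.421 -0.542  0.028] [232 174]
scene dibber_mid land 0.56 [0.421 0.559 0.02 ] [529 347]
scene tin_mid land 0.98 [ 0.689 -0.284  0.049] [219 239]
scene tin_mid land 0.44 [0.616 0.056 0.011] [322 292]
scene pot_mid land 0.83 [ 0.295 -0.301  0.038] [308 183]
scen
[... 962 characters left out ...]
p pot_mid land 0.56 [ 0.294 -0.3    0.038] [410 324]
{'t': 1.4, 'q': array([-9.22906258e-01,  3.58602538e-01,  1.19098518e-02, -2.53311788e-05,
       -1.22410626e+00, -2.88052096e-01]), 'qd': array([ 0.00072998,  0.00021797, -0.000127  ,  0.00049359, -0.00062495,
       -0.00051341]), 'joint_efforts': array([ 1.15382049e-03, -5.82392120e+01,  2.93304652e+01,  7.00316995e+00,
        1.23622944e-02, -1.32628176e-05]), 'eef_pos': array([ 0.23763531, -0.63176177,  0.22655933]), 'ee_rot': array([ 3.14158338e+00,  2.20989724e-05, -2.78176329e+00]), 'force': array([-0.63655373,  0.00603977,  0.09487918]), 'moment': array([0.01937833, 0.02976619, 0.03846109]), 'width': 0.08781492944914411} -0.0188
```

View pics/top0.png

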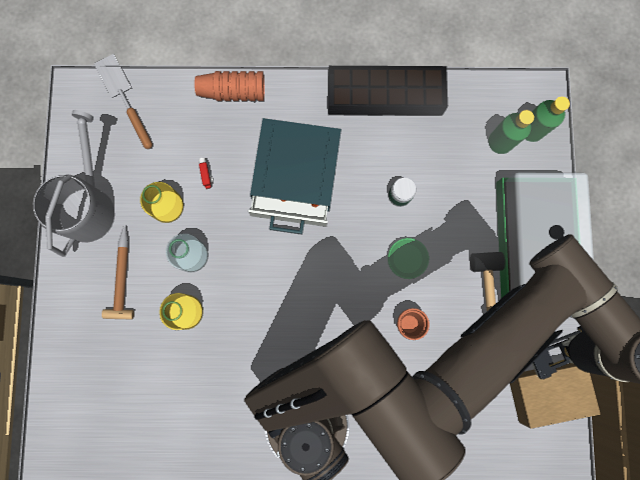

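```bash
python3 - <<'E'
from h import *
im,d=snap("top"); P=cloud(d,"top")
m=(abs(P[...,2]-.078)<.008)&(abs(P[...,0]-.77)<.2)&(abs(P[...,1]-.04)<.17)
print(m.sum(),cv2.minAreaRect(P[m][:,:2].astype(np.float32)*1000))
m=(abs(P[...,2]-.056)<.01)&(abs(P[...,0]-.567)<.02)&(abs(P[...,1]-.065)<.06); print("bar",m.sum(),cv2.minAreaRect(P[m][:,:2].astype(np.float32)*1000))
cv2.imwrite("pics/jarcrop.png",cv2.resize(im[170:345,110:345,::-1],None,fx=3.4,fy=3.4,interpolation=2))
im,d=snap("scene"); P=cloud(d,"scene")
m=(abs(P[...,2]-.078)<.008)&(abs(P[...,0]-.77)<.2)&(abs(P[...,1]-.04)<.17)
print(cv2.minAreaRect(P[m][:,:2].astype(np.float32)*1000))
for c in("scene","top"):
  for _ in range(2):
    for t in("jar_mouth","drawer_handle","drawer_unit"): lm(t,c)
    snap(c)
E
```

```text
6213 ((791.6427001953125, 23.730392456054688), (261.5756530761719, 389.3139953613281), 81.83003997802734)
bar 148 ((570.4700317382812, 63.73475646972656), (98.088134765625, 31.99947738647461), 89.8377914428711)
((793.4818725585938, 26.994979858398438), (260.6081848144531, 393.0445556640625), 81.06864166259766)
scene jar_mouth land 0.91 [0.327 0.362 0.171] [488 246]
scene jar_mouth land 0.67 [0.499 0.352 0.175] [448 277]
scene jar_mouth land 0.56 [0.644 0.435 0.17 ] [444 332]
scene drawer_handle land 0.84 [0.566 0.064 0.06 ] [337 270]
scene drawer_unit land 0.77 [ 0.772  0.039 -0.002] [277 324]
scene drawer_unit land 0.73 [ 0.421 -0.542  0.027] [232 174]
scene drawer_unit land 0.21 [0.613 0.054 0.01 ] [323 291]
scene jar_mouth land 0.86 [0.646 0.43  0.17 ] [441 331]
scene jar_mouth land 0.81 [0.33  0.359 0.173] [487 245]
scene jar_mouth land 0.57 [0.499 0.35  0.173] [447 278]
scene drawer_handle land 0.96 [0.568 0.063 0.058] [336 272]
scene drawer_unit land 0.94 [0.771 0.038 0.001] [277 323]
top jar_mouth land 0.82 [0.497 0.355 0.174] [178 247]
top jar_mouth land 0.74 [0.645 0.435 0.173] [151 194]
top jar_mouth land 0.67 [0.321 0.36  0.168] [173 312]
top drawer_handle land 0.62 [0.57  0.068 0.058] [285 229]
top drawer_unit land 0.77 [ 0.771  0.037 -0.001] [297 168]
top drawer_unit land 0.7 [0.725 0.312 0.033] [206 179]
top drawer_unit land 0.63 [ 0.685 -0.276  0.046] [400 192]
top jar_mouth land 0.75 [0.322 0.36  0.17 ] [173 312]
top jar_mouth land 0.59 [0.643 0.433 0.174] [152 195]
top jar_mouth land 0.57 [0.496 0.355 0.173] [178 248]
top drawer_handle land 0.93 [0.568 0.069 0.054] [285 229]
top drawer_unit land 0.94 [0.769 0.034 0.001] [297 168]
```

View pics/jarcrop.png

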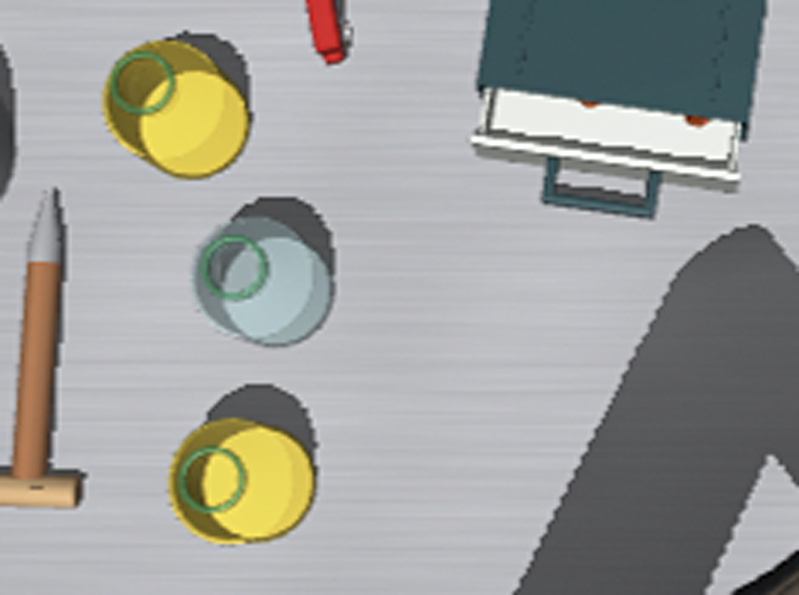

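The clear jar is at top-view (178,247), crop (235,265). It lies between the yellow ones at (151,194) and (173,312), and it is the only unfilled, clear one, so it is the jar meant. Next I go above the gap behind the handle with the fingers shut.

Request:
drive_tool --pt "0.44 0.87 0 0 0 -0.25" --pt "0.44 0.87 0 0 0 -0.25" --pt "0.44 0.87 0 0 0 -0.25" --pt "0.44 0.87 0 0 0 -0.25" --pt "0.44 0.87 0 0 0 -0.25" --claw 0

```text
t: 2.92
eef_pos: [0.3261, -0.4567, 0.2267]
ee_rot: [-3.141, 0.0, -2.914]
force: [0.7, 0.5, -0.1]
width: 0.0434
```

Request:
drive_tool --pt "0.44 0.87 0 0 0 -0.25" --pt "0.44 0.87 0 0 0 -0.25" --pt "0.44 0.87 0 0 0 -0.25" --pt "0.44 0.87 0 0 0 -0.25" --pt "0.44 0.87 0 0 0 -0.25"

```text
t: 3.55
eef_pos: [0.4141, -0.2826, 0.2269]
ee_rot: [-3.141, 0.001, -3.044]
force: [0.6, -0.8, 0.8]
width: 0.0008
```

Request:
drive_tool --pt "0.44 0.87 0 0 0 -0.25" --pt "0.44 0.87 0 0 0 -0.25" --pt "0.44 0.87 0 0 0 -0.25" --pt "0.44 0.87 0 0 0 -0.25" --pt "0.44 0.87 0 0 0 -0.25"

```text
t: 4.18
eef_pos: [0.5021, -0.1085, 0.2269]
ee_rot: [3.142, 0.001, 3.108]
force: [0.7, -0.3, 1.0]
width: 0.0006
```

Request:
drive_tool --pt "0.44 0.87 0 0 0 -0.25" --pt "0.44 0.87 0 0 0 -0.25" --pt "0.44 0.87 0 0 0 -0.25" --pt "0.44 0.87 0 0 0 -0.25" --pt "0 0 0 0 0 0"

```text
t: 4.8
eef_pos: [0.573, 0.0315, 0.2262]
ee_rot: [-3.142, -0.0, 3.006]
force: [0.3, -0.4, -0.5]
width: 0.0003
```

Request:
drive_tool --pt "0.35 0.79 0 0 0 -0.17" --pt "0 0 -0.9 0 0 0" --pt "0 0 -0.9 0 0 0" --pt "0 0 -0.9 0 0 0" --pt "0 0 -0.4 0 0 0"

```text
t: 5.42
eef_pos: [0.5848, 0.0602, 0.1008]
ee_rot: [-3.14, -0.002, 2.986]
force: [0.3, -0.6, 0.4]
width: 0.0002
```

```bash
python3 - <<'E'
from h import *
im,d=snap("scene"); cv2.imwrite("pics/hook.png",cv2.resize(im[200:340,240:420,::-1],None,fx=4,fy=4,interpolation=2))
lm("drawer_handle","scene",1); snap("top"); lm("drawer_handle","top",1)
print(arm.get_state()["eef_pos"])
E
```

```text
scene drawer_handle land 0.69 [0.568 0.064 0.059] [337 271]
[0.58670679 0.06098002 0.10360954]
```

View pics/hook.png

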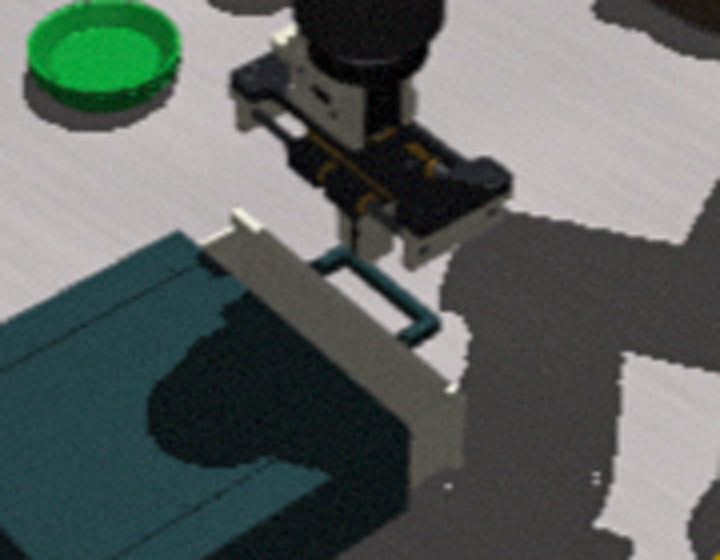

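Request:
drive_tool --pt "0.03 0.05 -0.75 0 0 0" --pt "0 0 -0.72 0 0 0" --pt "0 0 0 0 0 0"

```text
t: 6.0
eef_pos: [0.5868, 0.0628, 0.0435]
ee_rot: [-3.141, -0.001, 2.986]
force: [0.3, -0.3, 0.6]
width: 0.0004
```

Request:
drive_tool --pt "-0.4 0.06 0 0 0 0" --pt "-0.45 0.07 0 0 0 0" --pt "-0.45 0.07 0 0 0 0" --pt "-0.45 0.07 0 0 0 0"

```text
t: 6.5
eef_pos: [0.5175, 0.0743, 0.0459]
ee_rot: [3.14, 0.003, 2.987]
force: [1.6, -2.1, -0.6]
width: 0.0001
```

Request:
drive_tool --pt "-0.45 0.07 0 0 0 0" --pt "-0.45 0.07 0 0 0 0" --pt "-0.45 0.07 0 0 0 0" --pt "-0.3 0.04 0 0 0 0" --pt "0 0 0 0 0 0"

```text
t: 7.12
eef_pos: [0.4561, 0.0849, 0.046]
ee_rot: [3.138, 0.01, 2.99]
force: [22.7, -14.9, -7.7]
width: 0.0004
```

```bash
python3 - <<'E'
from h import *
for c in("scene","top"):
  snap(c,c+"1.png")
  for t in("drawer_handle","drawer_floor","cap1_mid","connector_mid"): lm(t,c,4)
E
```

```text
scene drawer_handle land 0.97 [0.439 0.082 0.057] [372 251]
scene drawer_handle land 0.46 [ 0.688 -0.283  0.048] [220 239]
scene drawer_floor land 0.59 [0.484 0.074 0.014] [359 269]
scene drawer_floor land 0.42 [0.77 0.04 0.  ] [278 323]
scene connector_mid land 0.63 [0.566 0.038 0.032] [330 274]
top drawer_floor land 0.96 [0.486 0.08  0.009] [282 259]
top cap1_mid land 0.52 [0.584 0.135 0.033] [263 225]
top cap1_mid land 0.45 [0.493 0.356 0.171] [177 249]
top connector_mid land 0.57 [0.568 0.04  0.032] [295 231]
```

View pics/scene1.png

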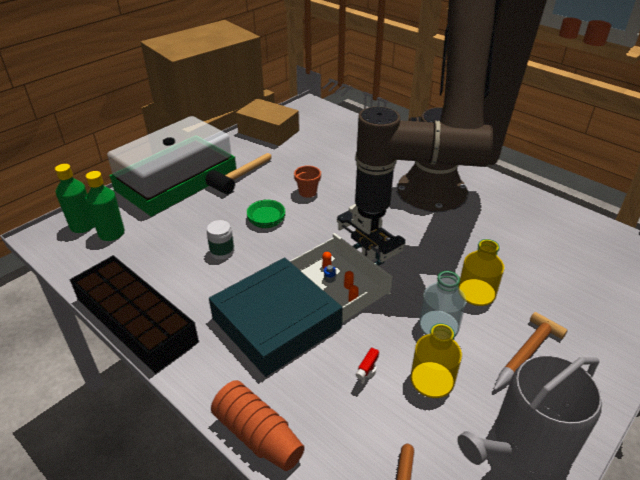

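Both views now show the drawer open against its stop: two caps near scene (350,285), one at (327,262) behind the connector at (330,274). Next I free the hook and measure the caps by colour.

Request:
drive_tool --pt "0.22 -0.03 0 0 0 0" --pt "0 0 0.8 0 0 0" --pt "0 0 0.8 0 0 0" --pt "-0.5 0.6 0.8 0 0 0" --pt "-0.5 0.8 0.8 0 0 0" --claw 0.6

```text
t: 8.25
eef_pos: [0.4188, 0.1387, 0.1728]
ee_rot: [-3.142, -0.001, 2.984]
force: [2.0, 1.0, 0.4]
width: 0.0446
```

```bash
cat >> h.py <<'E'
def caps(c,im,d):
    P=cloud(d,c); h=cv2.cvtColor(im,cv2.COLOR_RGB2HSV)
    m=((h[...,0]<18)|(h[...,0]>174))&(h[...,1]>130)&(h[...,2]>50)&(P[...,2]>.012)&(P[...,2]<.075)&(P[...,0]>.47)&(P[...,0]<.68)&(P[...,1]>-.07)&(P[...,1]<.2)
    n,l,s,ce=cv2.connectedComponentsWithStats(m.astype(np.uint8))
    for i in range(1,n):
        if s[i,4]>5:
            Q=P[l==i]; T=Q[Q[:,2]>.05]; print(c,"px",ce[i].round(),s[i],"mean",Q.mean(0).round(3),"zmax",Q[:,2].max().round(3),"top",T.mean(0).round(3) if len(T) else None,len(T),"rng",Q.min(0).round(3),Q.max(0).round(3))
E
python3 - <<'E'
from h import *
A=[]
for c,(x,y) in (("top",(250,190)),("scene",(285,225))):
  im,d=snap(c); caps(c,im,d); A.append(cv2.resize(im[y:y+85,x:x+110,::-1],None,fx=3.6*1.0,fy=3.6,interpolation=2))
  for t in("cap1_mid","connector_mid","drawer_floor","drawer_handle","jar_mouth"): lm(t,c,4)
cv2.imwrite("pics/drw.png",np.hstack(A)); print(arm.get_state()["eef_pos"])
E
```

```text
top px [262. 226.] [258 221   9  11  67] mean [0.578 0.136 0.053] zmax 0.066 top [0.58  0.137 0.058] 53 rng [0.567 0.125 0.015] [0.592 0.148 0.066]
top px [276. 237.] [273 232   8  10  62] mean [0.545 0.093 0.055] zmax 0.068 top [0.547 0.093 0.058] 53 rng [0.535 0.082 0.029] [0.56  0.103 0.068]
top px [308. 243.] [305 238   8  10  60] mean [ 0.528 -0.001  0.055] zmax 0.069 top [ 0.529 -0.002  0.059] 48 rng [ 0.518 -0.012  0.025] [0.543 0.009 0.069]
top cap1_mid land 0.61 [0.582 0.136 0.036] [263 226]
top connector_mid land 0.55 [0.567 0.037 0.033] [296 231]
top drawer_floor land 0.71 [0.488 0.079 0.009] [282 258]
top drawer_handle land 0.86 [0.44  0.085 0.056] [279 273]
top jar_mouth land 0.79 [0.497 0.356 0.174] [177 247]
top jar_mouth land 0.68 [0.643 0.432 0.173] [152 195]
top jar_mouth land 0.55 [0.582 0.138 0.034] [262 226]
top jar_mouth land 0.28 [0.427 0.564 0.013] [120 277]
scene px [326. 258.] [322 251  10  17 116] mean [ 0.537 -0.001  0.045] zmax 0.065 top [ 0.536 -0.     0.057] 52 rng [ 0.496 -0.039  0.012] [0.55  0.012 0.065]
scene px [350. 285.] [344 271  15  31 267] mean [0.572 0.117 0.044] zmax 0.066 top [0.571 0.117 0.057] 113 rng [0.529 0.058 0.013] [0.598 0.151 0.066]
scene cap1_mid land 0.52 [0.58  0.135 0.035] [354 293]
scene connector_mid land 0.7 [0.564 0.035 0.031] [330 273]
scene drawer_floor land 0.68 [0.485 0.071 0.014] [358 269]
scene drawer_handle land 0.75 [0.438 0.08  0.056] [371 251]
scene drawer_handle land 0.2 [ 0.293 -0.302  0.043] [309 182]
scene jar_mouth land 0.77 [0.332 0.362 0.172] [487 246]
scene jar_mouth land 0.61 [0.643 0.433 0.17 ] [443 331]
scene jar_mouth land 0.56 [0.496 0.348 0.175] [447 276]
[0.42001202 0.13810004 0.17120272]
```

View pics/drw.png

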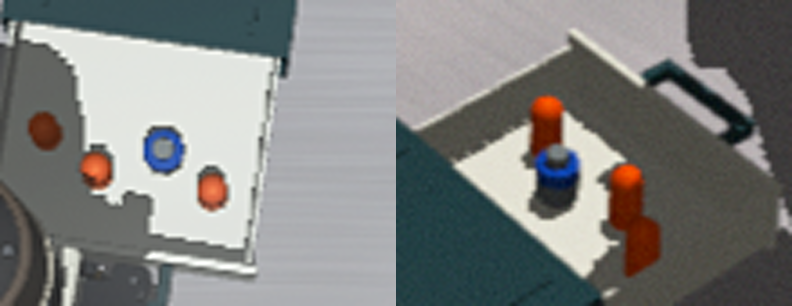

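Caps, world xy: A (0.581, 0.137), B (0.548, 0.093), C (0.531, -0.002); the blue connector is at (0.566, 0.037). I'll turn the jaws along the drawer's depth, so the fingers clear the side walls and neighbours, and go over A.

Request:
drive_tool --pt "0.27 0 0 0 0 1" --pt "0.27 0 0 0 0 1" --pt "0.27 0 0 0 0 1" --pt "0.27 0 0 0 0 1" --pt "0.27 0 0 0 0 1" --claw 0.5

```text
t: 9.48
eef_pos: [0.4744, 0.1383, 0.1714]
ee_rot: [-3.141, -0.001, -2.771]
force: [-0.4, -0.4, 0.2]
width: 0.0435
```

Request:
drive_tool --pt "0.27 0 0 0 0 1" --pt "0.27 0 0 0 0 1" --pt "0.27 0 0 0 0 1" --pt "0.27 0 0 0 0 1" --pt "0.27 0 0 0 0 1"

```text
t: 10.1
eef_pos: [0.5284, 0.1382, 0.1712]
ee_rot: [3.141, -0.001, -2.247]
force: [-0.1, 0.2, -0.4]
width: 0.0438
```

Request:
drive_tool --pt "0.27 0 0 0 0 1" --pt "0.27 0 0 0 0 1" --pt "0.27 0 0 0 0 1" --pt "0.27 0 0 0 0 1" --pt "0.27 0 0 0 0 1"

```text
t: 10.72
eef_pos: [0.5824, 0.1382, 0.1712]
ee_rot: [3.141, -0.001, -1.723]
force: [-0.5, -1.1, 0.4]
width: 0.0435
```

Request:
drive_tool --pt "0 0 -0.6 0 0 0" --pt "0 0 0 0 0 0"

```text
t: 10.98
eef_pos: [0.5808, 0.1377, 0.1456]
ee_rot: [3.138, -0.003, -1.727]
force: [0.1, -0.8, 0.8]
width: 0.0438
```

```bash
python3 - <<'E'
from h import *
im,d=snap("scene"); caps("scene",im,d)
print(arm.get_state()["eef_pos"],arm.get_state()["ee_rot"],arm.get_state()["q"])
cv2.imwrite("pics/a.png",cv2.resize(im[170:330,240:440,::-1],None,fx=3.7,fy=3.7,interpolation=2))
E
```

```text
scene px [326. 260.] [322 254   9  14  79] mean [ 0.54 -0.    0.04] zmax 0.064 top [ 0.542 -0.002  0.056] 17 rng [ 0.512 -0.041  0.014] [0.548 0.01  0.064]
scene px [350. 286.] [344 271  14  31 252] mean [0.573 0.117 0.044] zmax 0.066 top [0.571 0.117 0.057] 106 rng [0.541 0.083 0.013] [0.598 0.152 0.066]
[0.58158771 0.13803762 0.14690584] [ 3.13969401e+00 -1.71805011e-03 -1.72674869e+00] [ 5.59718980e-01  2.97083363e-01 -2.70196082e-01  6.01193788e-05
 -1.00607695e+00 -7.15705217e-01]
```

View pics/a.png

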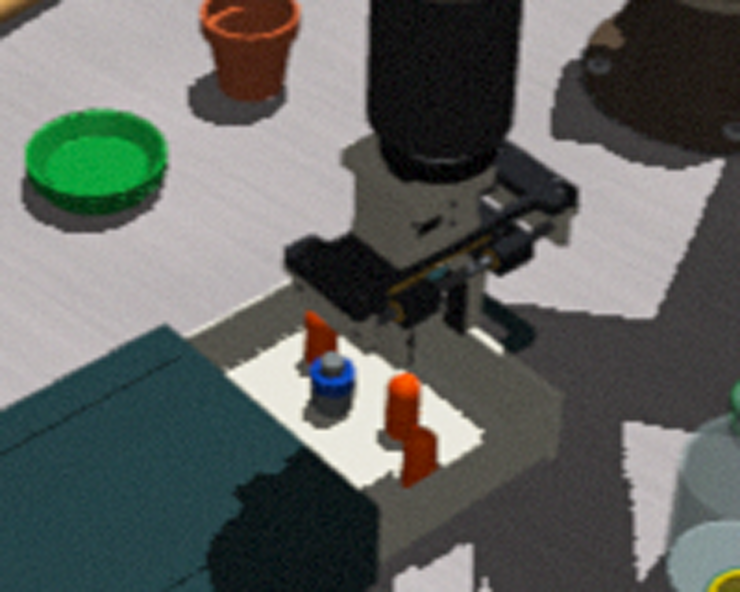

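The picture shows the open jaws above A (crop (418,455)), with the neighbours clear. I go down and grip.

Request:
drive_tool --pt "0 0 -0.8 0 0 0" --pt "0 0 -0.8 0 0 0" --pt "0 0 -0.8 0 0 0" --pt "0 0 -0.57 0 0 0" --pt "0 0 0 0 0 0"

```text
t: 11.65
eef_pos: [0.5814, 0.1382, 0.0281]
ee_rot: [3.14, -0.002, -1.726]
force: [-0.6, 1.1, 0.7]
width: 0.044
```

Request:
drive_tool --pt "0 0 0 0 0 0" --pt "0 0 0 0 0 0" --pt "0 0 0 0 0 0" --claw 0 --newtons 15

```text
t: 12.02
eef_pos: [0.5828, 0.1391, 0.0303]
ee_rot: [-3.14, 0.001, -1.726]
force: [-1.0, 0.5, 6.0]
width: 0.0254
```

Request:
drive_tool --pt "0 0 0.9 0 0 0" --pt "0 0 0.95 0 0 0" --pt "0 0 0.95 0 0 0" --pt "0 0 0.95 0 0 0" --pt "0 0 0.95 0 0 0"

```text
t: 12.65
eef_pos: [0.5818, 0.1385, 0.2188]
ee_rot: [-3.141, 0.001, -1.726]
force: [0.8, -0.2, -0.9]
width: 0.0257
```

Request:
drive_tool --pt "-0.35 0.89 0 0 0 0" --pt "-0.35 0.89 0 0 0 0" --pt "-0.35 0.89 0 0 0 0" --pt "-0.35 0.89 0 0 0 0" --pt "-0.35 0.89 0 0 0 0"

```text
t: 13.28
eef_pos: [0.5114, 0.3177, 0.2175]
ee_rot: [-3.141, 0.001, -1.726]
force: [0.2, 0.8, 0.2]
width: 0.0256
```

Request:
drive_tool --pt "-0.35 0.9 0 0 0 0" --pt "0 0 0 0 0 0" --pt "0 0 0 0 0 0"

```text
t: 13.65
eef_pos: [0.4978, 0.3525, 0.2171]
ee_rot: [3.142, -0.0, -1.726]
force: [0.0, -0.5, -0.5]
width: 0.0256
```

```bash
python3 - <<'E'
from h import *
for c in ("scene","top"):
  im,d=snap(c); P=cloud(d,c); h=cv2.cvtColor(im,cv2.COLOR_RGB2HSV); print(c)
  m=((h[...,0]<18)|(h[...,0]>174))&(h[...,1]>130)&(h[...,2]>50)&(abs(P[...,0]-.5)<.06)&(abs(P[...,1]-.353)<.06)&(P[...,2]>.15)
  if m.sum(): print("cap",m.sum(),P[m].mean(0),P[m].min(0),P[m].max(0),np.argwhere(m).mean(0),np.argwhere(m).min(0),np.argwhere(m).max(0))
  g=(h[...,0]>50)&(h[...,0]<90)&(h[...,1]>70)&(abs(P[...,0]-.5)<.05)&(abs(P[...,1]-.353)<.05)&(P[...,2]>.15)&(P[...,2]<.185)
  if g.sum(): print("rim",g.sum(),P[g].min(0),P[g].max(0),(P[g].min(0)+P[g].max(0))/2)
  lm("jar_mouth",c,2)
  if c=="scene": cv2.imwrite("pics/b.png",cv2.resize(im[200:350,370:520,::-1],None,fx=4,fy=4,interpolation=2))
  print(px([.498,.353,.172],c))
print(arm.get_state()["eef_pos"])
E
```

```text
scene
cap 108 [0.50506419 0.35995513 0.22955296] [0.47030216 0.33573424 0.17182112] [0.54880615 0.40531864 0.55867184] [262.91666667 453.34259259] [138 444] [273 510]
rim 131 [0.47189571 0.32722055 0.15036292] [0.52350629 0.37835384 0.1770411 ] [0.497701   0.3527872  0.16370201]
scene jar_mouth land 0.89 [0.5   0.349 0.174] [447 277]
scene jar_mouth land 0.85 [0.327 0.359 0.17 ] [487 245]
[449 278]
top
cap 21 [0.49183851 0.33648113 0.25681427] [0.47717998 0.32222665 0.21347622] [0.50477516 0.34487037 0.31828358] [245.04761905 176.95238095] [241 174] [248 180]
rim 33 [0.47067086 0.32783406 0.16387208] [0.52038879 0.34755875 0.17963109] [0.49552982 0.33769641 0.17175159]
top jar_mouth land 0.75 [0.322 0.358 0.168] [174 312]
top jar_mouth land 0.69 [0.642 0.433 0.172] [152 195]
[178 247]
[0.49833184 0.35182572 0.21713437]
```

View pics/b.png

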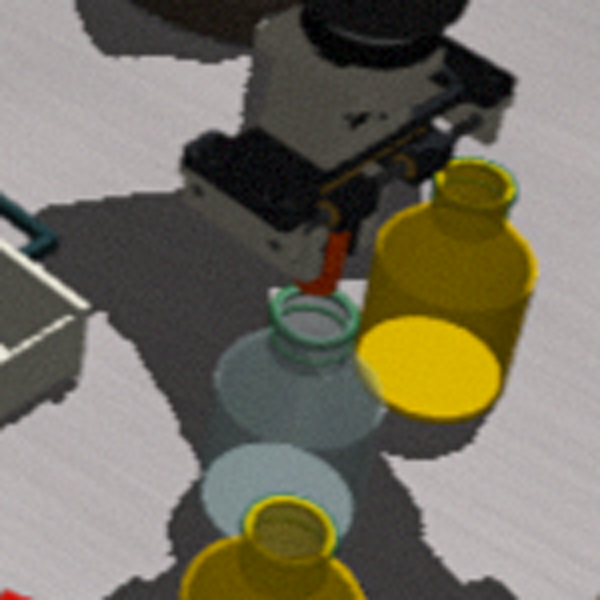

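The cap hangs at crop (318,275), directly over the clear jar's rim centre (315,315), and the rim by depth is at (0.498, 0.353). I lower it 37 mm and check the force before releasing.

Request:
drive_tool --pt "0 0.03 -0.3 0 0 0" --pt "0 0 -0.3 0 0 0" --pt "0 0 -0.3 0 0 0" --pt "0 0 0 0 0 0"

```text
t: 14.35
eef_pos: [0.4975, 0.3532, 0.1793]
ee_rot: [3.14, -0.002, -1.726]
force: [-0.8, 1.8, 0.3]
width: 0.0255
```

Request:
drive_tool --pt "0 0 0 0 0 0" --pt "0 0 0 0 0 0" --pt "0 0 0 0 0 0" --claw 0.5

```text
t: 14.72
eef_pos: [0.4982, 0.354, 0.1814]
ee_rot: [-3.141, 0.001, -1.726]
force: [0.8, -0.5, -0.1]
width: 0.0432
```

```bash
python3 - <<'E'
from h import *
im,d=snap("scene"); lm("cap1_mid","scene",4); lm("jar_mouth","scene",3); 
cv2.imwrite("pics/c.png",cv2.resize(im[220:350,390:500,::-1],None,fx=4,fy=4,interpolation=2)); print(arm.get_state()["force"])
E
```

```text
scene cap1_mid land 0.49 [0.441 0.081 0.059] [371 251]
scene jar_mouth land 0.95 [0.499 0.351 0.172] [448 278]
scene jar_mouth land 0.75 [0.645 0.431 0.169] [442 332]
scene jar_mouth land 0.63 [0.327 0.363 0.175] [489 245]
[-0.32778461  1.60843688 -0.46501495]
```

View pics/c.png

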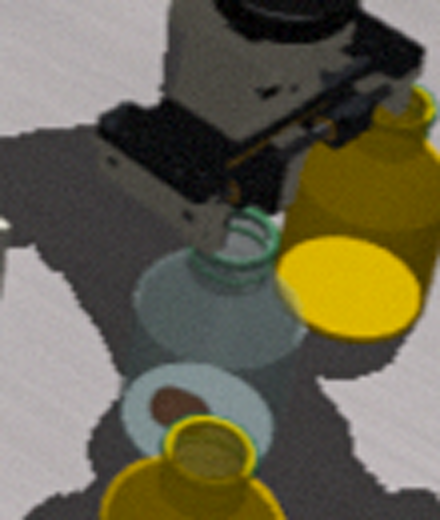

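Cap A lies on the jar floor at crop (178,405). Next is B.

Request:
drive_tool --pt "0 0 0.9 0 0 0" --pt "0.18 -0.93 0 0 0 0" --pt "0.18 -0.93 0 0 0 0" --pt "0.18 -0.93 0 0 0 0" --pt "0.18 -0.93 0 0 0 0"

```text
t: 15.5
eef_pos: [0.527, 0.2039, 0.2172]
ee_rot: [-3.141, 0.0, -1.726]
force: [0.4, 0.1, 1.0]
width: 0.0443
```

Request:
drive_tool --pt "0.18 -0.93 0 0 0 0" --pt "0.18 -0.93 0 0 0 0" --pt "0.2 -0.93 -0.8 0 0 0" --pt "0 0 -0.8 0 0 0" --pt "0 0 0 0 0 0"

```text
t: 16.12
eef_pos: [0.5478, 0.0923, 0.1511]
ee_rot: [3.138, -0.002, -1.727]
force: [0.1, -0.2, 0.1]
width: 0.0439
```

```bash
python3 - <<'E'
from h import *
for c in("scene","top"):
  im,d=snap(c); caps(c,im,d)
lm("connector_mid","scene",1)
print(arm.get_state()["eef_pos"])
E
```

```text
scene px [326. 258.] [322 251  10  16 117] mean [ 0.537 -0.002  0.045] zmax 0.065 top [ 0.536 -0.     0.057] 54 rng [ 0.497 -0.042  0.013] [0.549 0.011 0.065]
scene px [348. 280.] [344 271   9  18 133] mean [0.557 0.097 0.041] zmax 0.064 top [0.554 0.096 0.057] 50 rng [0.54  0.083 0.012] [0.567 0.106 0.064]
top px [308. 243.] [305 238   8  10  62] mean [ 0.528 -0.002  0.055] zmax 0.068 top [ 0.529 -0.002  0.058] 53 rng [ 0.518 -0.012  0.022] [0.543 0.009 0.068]
scene connector_mid land 0.73 [0.565 0.034 0.028] [329 274]
[0.5500991  0.09405393 0.15440495]
```

Request:
drive_tool --pt "0 0 -0.85 0 0 0" --pt "0 0 -0.85 0 0 0" --pt "0 0 -0.85 0 0 0" --pt "0 0 -0.57 0 0 0" --pt "0 0 0 0 0 0"

```text
t: 16.9
eef_pos: [0.5491, 0.0938, 0.0279]
ee_rot: [3.141, -0.001, -1.725]
force: [0.5, -0.5, -0.1]
width: 0.0436
```

Request:
drive_tool --pt "0 0 0 0 0 0" --pt "0 0 0 0 0 0" --pt "0 0 0 0 0 0" --claw 0

```text
t: 17.27
eef_pos: [0.5501, 0.0939, 0.0295]
ee_rot: [-3.14, 0.001, -1.726]
force: [-1.6, 0.1, 5.7]
width: 0.0251
```

Request:
drive_tool --pt "0 0 0.9 0 0 0" --pt "0 0 0.95 0 0 0" --pt "0 0 0.95 0 0 0" --pt "0 0 0.95 0 0 0" --pt "0 0 0.95 0 0 0"

```text
t: 17.9
eef_pos: [0.549, 0.0933, 0.218]
ee_rot: [-3.141, 0.001, -1.726]
force: [-0.1, 0.5, -0.6]
width: 0.0254
```

Request:
drive_tool --pt "-0.18 0.93 0 0 0 0" --pt "-0.18 0.93 0 0 0 0" --pt "-0.18 0.93 0 0 0 0" --pt "-0.18 0.93 0 0 0 0" --pt "-0.18 0.93 0 0 0 0"

```text
t: 18.52
eef_pos: [0.5128, 0.2805, 0.2167]
ee_rot: [-3.141, 0.001, -1.726]
force: [1.0, -0.2, -0.9]
width: 0.0256
```

Request:
drive_tool --pt "-0.18 0.93 0 0 0 0" --pt "-0.2 0.92 0 0 0 0" --pt "0 0 0 0 0 0" --pt "0 0 0 0 0 0"

```text
t: 19.02
eef_pos: [0.4978, 0.3533, 0.2162]
ee_rot: [3.141, -0.0, -1.726]
force: [0.7, -0.6, -0.2]
width: 0.025
```

```bash
cat > chk.py <<'E'
from h import *
im,d=snap("scene"); h=cv2.cvtColor(im,cv2.COLOR_RGB2HSV); P=cloud(d,"scene")
m=((h[...,0]<18)|(h[...,0]>174))&(h[...,1]>130)&(h[...,2]>50); m[:,:435]=0;m[:,465:]=0;m[:245]=0;m[290:]=0
a=np.argwhere(m); print("cap px rc",a.min(0),a.max(0),a.mean(0)); print("rim px",px([.498,.353,.172],"scene"),"tcp",arm.get_state()["eef_pos"])
b=((h[...,0]<18)|(h[...,0]>174))&(h[...,1]>60)&(h[...,2]>30); b[:,:410]=0;b[:,470:]=0;b[:300]=0;b[345:]=0; print("in jar px",b.sum())
g=(h[...,0]>50)&(h[...,0]<90)&(h[...,1]>70)&(abs(P[...,0]-.5)<.05)&(abs(P[...,1]-.353)<.05)&(P[...,2]>.15)&(P[...,2]<.185)
print("rim",g.sum(),(P[g].min(0)+P[g].max(0))/2)
E
python3 chk.py
```

```text
cap px rc [246 445] [274 457] [266.13461538 452.33653846]
rim px [449 278] tcp [0.49797418 0.35285397 0.21629722]
in jar px 77
rim 125 [0.49786004 0.35291367 0.16468877]
```

Request:
drive_tool --pt "0 0 -0.3 0 0 0" --pt "0 0 -0.3 0 0 0" --pt "0 0 -0.3 0 0 0" --pt "0 0 0 0 0 0"

```text
t: 19.58
eef_pos: [0.4976, 0.3527, 0.1785]
ee_rot: [3.14, -0.002, -1.727]
force: [-0.5, 0.6, -0.5]
width: 0.0253
```

Request:
drive_tool --pt "0 0 0 0 0 0" --pt "0 0 0 0 0 0" --pt "0 0 0 0 0 0" --pt "0 0 0 0 0 0" --claw 0.5

```text
t: 20.08
eef_pos: [0.4981, 0.3535, 0.1804]
ee_rot: [-3.141, 0.0, -1.726]
force: [0.8, -0.1, -0.0]
width: 0.0433
```

```bash
python3 chk.py
```

```text
cap px rc [257 452] [257 452] [257. 452.]
rim px [449 278] tcp [0.49807283 0.35352222 0.18036573]
in jar px 258
rim 95 [0.49574882 0.35833356 0.1654449 ]
```

The orange pixels seen inside the jar rose from 77 to 258 and none are left at the neck, so B is in. Now C.

Request:
drive_tool --pt "0 0 0.9 0 0 0" --pt "0.1 -0.98 0 0 0 0" --pt "0.1 -0.98 0 0 0 0" --pt "0.1 -0.98 0 0 0 0" --pt "0.1 -0.98 0 0 0 0"

```text
t: 20.75
eef_pos: [0.514, 0.1955, 0.2164]
ee_rot: [-3.141, 0.0, -1.726]
force: [0.3, -0.4, 0.2]
width: 0.0443
```

Request:
drive_tool --pt "0.1 -0.98 0 0 0 0" --pt "0.1 -0.98 0 0 0 0" --pt "0.1 -0.98 0 0 0 0" --pt "0.1 -0.98 0 0 0 0" --pt "0.05 -0.98 -0.5 0 0 0"

```text
t: 21.38
eef_pos: [0.5332, -0.0004, 0.1975]
ee_rot: [-3.138, 0.001, -1.726]
force: [0.4, 0.7, -0.3]
width: 0.0439
```

Request:
drive_tool --pt "0 0 -0.8 0 0 0" --pt "0 -0.04 -0.3 0 0 0" --pt "0 0 0 0 0 0"

```text
t: 21.75
eef_pos: [0.5318, -0.0009, 0.1518]
ee_rot: [3.14, -0.001, -1.726]
force: [-0.4, -0.5, 0.2]
width: 0.0436
```

```bash
python3 - <<'E'
from h import *
for c in("scene","top"):
  im,d=snap(c); caps(c,im,d); lm("connector_mid",c,1)
print(arm.get_state()["eef_pos"])
E
```

```text
scene px [326. 259.] [322 252   9  16 115] mean [ 0.539 -0.     0.044] zmax 0.066 top [0.538 0.    0.057] 51 rng [ 0.506 -0.04   0.013] [0.571 0.032 0.066]
scene connector_mid land 0.46 [0.565 0.034 0.033] [329 273]
top connector_mid land 0.45 [0.442 0.083 0.055] [279 272]
[ 5.32819660e-01 -3.58333711e-04  1.53338922e-01]
```

Request:
drive_tool --pt "0 -0.03 -0.85 0 0 0" --pt "0 0 -0.85 0 0 0" --pt "0 0 -0.85 0 0 0" --pt "0 0 -0.57 0 0 0" --pt "0 0 0 0 0 0"

```text
t: 22.58
eef_pos: [0.5314, -0.0021, 0.0266]
ee_rot: [3.139, -0.001, -1.726]
force: [-0.2, 0.0, 0.6]
width: 0.0441
```

Request:
drive_tool --pt "0 0 0 0 0 0" --pt "0 0 0 0 0 0" --pt "0 0 0 0 0 0" --claw 0

```text
t: 22.95
eef_pos: [0.5329, -0.0019, 0.0286]
ee_rot: [-3.14, 0.001, -1.726]
force: [-1.6, 1.6, 5.5]
width: 0.0253
```

Request:
drive_tool --pt "0 0 0.9 0 0 0" --pt "0 0 0.95 0 0 0" --pt "0 0 0.95 0 0 0" --pt "0 0 0.95 0 0 0" --pt "0 0 0.95 0 0 0"

```text
t: 23.58
eef_pos: [0.5318, -0.0023, 0.2172]
ee_rot: [-3.141, 0.0, -1.726]
force: [0.7, 0.4, 0.4]
width: 0.0257
```

Request:
drive_tool --pt "-0.1 0.98 0 0 0 0" --pt "-0.1 0.98 0 0 0 0" --pt "-0.1 0.98 0 0 0 0" --pt "-0.1 0.98 0 0 0 0" --pt "-0.1 0.98 0 0 0 0"

```text
t: 24.2
eef_pos: [0.5116, 0.195, 0.2159]
ee_rot: [-3.141, 0.001, -1.726]
force: [0.3, -0.2, 0.1]
width: 0.0251
```

Request:
drive_tool --pt "-0.1 0.98 0 0 0 0" --pt "-0.1 0.98 0 0 0 0" --pt "-0.1 0.98 0 0 0 0" --pt "-0.05 0.98 0 0 0 0" --pt "0 0.05 0 0 0 0"

```text
t: 24.82
eef_pos: [0.4976, 0.3548, 0.2152]
ee_rot: [3.142, 0.0, -1.724]
force: [-0.8, -0.8, -0.6]
width: 0.0255
```

Request:
drive_tool --pt "0 0 0 0 0 0" --pt "0 0 0 0 0 0"

```text
t: 25.08
eef_pos: [0.4981, 0.3517, 0.2156]
ee_rot: [3.142, 0.0, -1.727]
force: [-0.8, -0.0, 0.3]
width: 0.0256
```

```bash
python3 chk.py
```

```text
cap px rc [258 444] [273 456] [266.50515464 451.56701031]
rim px [449 278] tcp [0.49817685 0.35175294 0.21569358]
in jar px 256
rim 125 [0.49696002 0.3531413  0.16402476]
```

Request:
drive_tool --pt "0 0.03 -0.3 0 0 0" --pt "0 0 -0.3 0 0 0" --pt "0 0 -0.28 0 0 0" --pt "0 0 0 0 0 0"

```text
t: 25.62
eef_pos: [0.4975, 0.3532, 0.1786]
ee_rot: [3.14, -0.002, -1.726]
force: [-0.1, 0.2, -0.0]
width: 0.0256
```

Request:
drive_tool --pt "0 0 0 0 0 0" --pt "0 0 0 0 0 0" --pt "0 0 0 0 0 0" --pt "0 0 0 0 0 0" --claw 0.5

```text
t: 26.12
eef_pos: [0.4981, 0.3539, 0.1804]
ee_rot: [-3.141, 0.0, -1.726]
force: [0.1, 0.6, 0.0]
width: 0.0437
```

Request:
drive_tool --pt "0 0 0.9 0 0 0" --pt "0 -0.9 0 0 0 0" --pt "0 -0.9 0 0 0 0" --pt "0 0 0 0 0 0" --claw 0

```text
t: 26.62
eef_pos: [0.4979, 0.28, 0.2168]
ee_rot: [-3.141, 0.001, -1.728]
force: [0.7, 0.5, 0.5]
width: 0.0094
```

```bash
python3 chk.py; python3 - <<'E'
from h import *
im,d=snap("scene"); cv2.imwrite("pics/d.png",cv2.resize(im[220:370,340:500,::-1],None,fx=4,fy=4,interpolation=2))
lm("jar_mouth","scene"); lm("drawer_handle","scene",1)
snap("top");lm("drawer_handle","top",1)
E
```

```text
scene jar_mouth land 0.67 [0.327 0.36  0.172] [488 245]
scene jar_mouth land 0.61 [0.496 0.349 0.174] [448 276]
scene jar_mouth land 0.59 [0.644 0.433 0.172] [443 331]
scene drawer_handle land 0.81 [0.44  0.082 0.056] [371 252]
top drawer_handle land 0.7 [0.442 0.085 0.054] [279 272]Traceback (most recent call last):
  File "chk.py", line 4, in <module>
    a=np.argwhere(m); print("cap px rc",a.min(0),a.max(0),a.mean(0)); print("rim px",px([.498,.353,.172],"scene"),"tcp",arm.get_state()["eef_pos"])
                                        ~~~~~^^^
    return umr_minimum(a, axis, None, out, keepdims, initial, where)
ValueError: zero-size array to reduction operation minimum which has no identity
```

View pics/d.png

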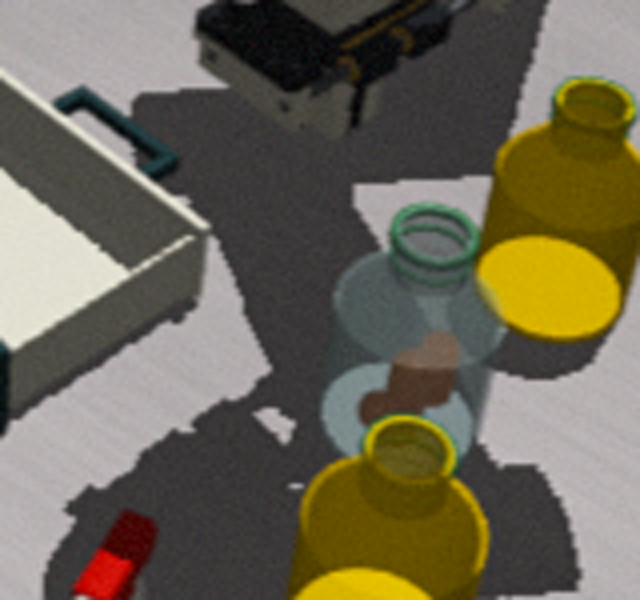

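All three caps are in the belly (crop (370–450, 340–420)), the neck is empty and the jar stands unmoved at (0.497, 0.350). I turn the jaws back and go in front of the bar pull to shut the drawer.

Request:
drive_tool --pt "-0.14 -0.32 0 0 0 -1" --pt "-0.14 -0.32 0 0 0 -1" --pt "-0.14 -0.32 0 0 0 -1" --pt "-0.14 -0.32 0 0 0 -1" --pt "-0.14 -0.32 0 0 0 -1"

```text
t: 27.55
eef_pos: [0.4698, 0.218, 0.216]
ee_rot: [3.142, -0.0, -2.252]
force: [-0.5, 0.9, -0.0]
width: 0.0006
```

Request:
drive_tool --pt "-0.14 -0.32 0 0 0 -1" --pt "-0.14 -0.32 0 0 0 -1" --pt "-0.14 -0.32 0 0 0 -1" --pt "-0.14 -0.32 0 0 0 -1" --pt "-0.14 -0.32 0 0 0 -1"

```text
t: 28.18
eef_pos: [0.4419, 0.154, 0.2161]
ee_rot: [-3.142, -0.0, -2.776]
force: [-1.2, -0.2, 0.2]
width: 0.0008
```

Request:
drive_tool --pt "-0.14 -0.32 0 0 0 -1" --pt "-0.14 -0.32 0 0 0 -1" --pt "-0.14 -0.32 0 0 0 -1" --pt "-0.14 -0.32 0 0 0 -1" --pt "-0.14 -0.32 0 0 0 -1"

```text
t: 28.8
eef_pos: [0.414, 0.0899, 0.2161]
ee_rot: [-3.141, -0.0, 2.983]
force: [-0.5, 0.2, 0.4]
width: 0.0002
```

Request:
drive_tool --pt "0 0 -0.9 0 0 0" --pt "0 0 -0.9 0 0 0" --pt "0 0 -0.9 0 0 0" --pt "0 0 0 0 0 0"

```text
t: 29.3
eef_pos: [0.4126, 0.0891, 0.1063]
ee_rot: [-3.138, -0.004, 2.986]
force: [-0.9, 0.2, 0.8]
width: 0.0008
```

Request:
drive_tool --pt "0 0 -0.8 0 0 0" --pt "0 0 -0.75 0 0 0" --pt "0 0 0 0 0 0"

```text
t: 29.68
eef_pos: [0.4138, 0.0897, 0.046]
ee_rot: [-3.14, -0.002, 2.987]
force: [-0.4, -0.3, 0.4]
width: 0.0003
```

Request:
drive_tool --pt "0.3 -0.05 0 0 0 0" --pt "0.4 -0.06 0 0 0 0" --pt "0.4 -0.06 0 0 0 0" --pt "0.4 -0.06 0 0 0 0" --pt "0.4 -0.06 0 0 0 0"

```text
t: 30.3
eef_pos: [0.4914, 0.078, 0.0462]
ee_rot: [3.141, 0.0, 2.986]
force: [-1.6, 2.0, 1.1]
width: 0.0007
```

Request:
drive_tool --pt "0.4 -0.06 0 0 0 0" --pt "0.4 -0.06 0 0 0 0" --pt "0.4 -0.06 0 0 0 0" --pt "0.4 -0.06 0 0 0 0" --pt "0.4 -0.06 0 0 0 0"

```text
t: 30.92
eef_pos: [0.571, 0.0661, 0.046]
ee_rot: [-3.142, -0.0, 2.986]
force: [-2.5, 2.5, 0.3]
width: 0.0003
```

Request:
drive_tool --pt "0.2 -0.03 0 0 0 0" --pt "0.1 -0.02 0 0 0 0" --pt "0 0 0 0 0 0"

```text
t: 31.3
eef_pos: [0.5823, 0.0641, 0.0462]
ee_rot: [-3.142, 0.0, 2.986]
force: [-0.3, 0.3, -0.1]
width: 0.0003
```

```bash
python3 - <<'E'
from h import *
for c in("scene","top"):
  snap(c); lm("drawer_handle",c,1); lm("drawer_floor",c,1)
print(arm.get_state()["eef_pos"],arm.get_state()["force"])
E
```

```text
scene drawer_handle land 0.73 [0.6   0.058 0.055] [327 277]
top drawer_handle land 0.56 [0.724 0.312 0.031] [206 180]
[0.58194492 0.06428512 0.04636028] [ 0.86576018 -1.30272053  0.14905862]
```

Request:
drive_tool --pt "0.15 -0.02 0 0 0 0" --pt "0.1 -0.015 0 0 0 0"

```text
t: 31.85
eef_pos: [0.5922, 0.0628, 0.0462]
ee_rot: [-3.141, -0.0, 2.986]
force: [-4.9, 2.4, 4.9]
width: -0.0
```

Request:
drive_tool --pt "0.08 -0.01 0 0 0 0" --pt "0.08 -0.01 0 0 0 0"

```text
t: 32.1
eef_pos: [0.5923, 0.0621, 0.0456]
ee_rot: [-3.139, -0.011, 2.985]
force: [-33.7, 15.0, 27.0]
width: 0.0004
```

It hit the firm stop: the force rose to 34 N with no further motion. I back off and raise.

Request:
drive_tool --pt "-0.3 0.05 0 0 0 0" --pt "-0.6 0.09 0 0 0 0" --pt "-0.4 0 0.8 0 0 0" --pt "-0.4 -0.5 0.9 0 0 0" --pt "-0.4 -0.9 0.9 0 0 0"

```text
t: 32.72
eef_pos: [0.5146, 0.0117, 0.1513]
ee_rot: [3.141, 0.001, 2.988]
force: [0.9, -0.6, -0.2]
width: 0.0006
```

Request:
drive_tool --pt "0 -0.9 0.6 0 0 0" --pt "0 -0.9 0 0 0 0" --pt "0 -0.5 0 0 0 0" --pt "0 0 0 0 0 0" --pt "0 0 0 0 0 0"

```text
t: 33.35
eef_pos: [0.5147, -0.0802, 0.1742]
ee_rot: [3.142, 0.0, 2.986]
force: [0.9, -0.6, 0.2]
width: 0.0004
```

```bash
python3 - <<'E'
from h import *
for c in("scene","top"):
  im,d=snap(c); 
  for t in("drawer_handle","drawer_floor","jar","jar_mouth","tin_mid","nozzle_mid","mallet_mid","dibber_mid","pot_mid"): lm(t,c,3 if "jar" in t else 1)
  if c=="top": cv2.imwrite("pics/e.png",cv2.resize(im[130:300,100:380,::-1],None,fx=2.8,fy=2.8,interpolation=2))
print(arm.get_state()["eef_pos"],arm.get_state()["force"])
E
```

```text
scene drawer_handle land 0.55 [0.607 0.061 0.059] [326 278]
scene jar land 0.76 [0.328 0.359 0.002] [475 292]
scene jar land 0.75 [ 0.495  0.353 -0.001] [439 326]
scene jar land 0.72 [0.648 0.431 0.002] [431 379]
scene jar_mouth land 0.87 [0.499 0.352 0.172] [448 278]
scene jar_mouth land 0.63 [0.329 0.363 0.173] [488 246]
scene jar_mouth land 0.58 [0.643 0.432 0.171] [443 331]
scene tin_mid land 0.89 [ 0.688 -0.283  0.048] [220 239]
scene nozzle_mid land 0.63 [0.728 0.312 0.028] [371 365]
scene mallet_mid land 0.78 [ 0.421 -0.544  0.026] [232 175]
scene dibber_mid land 0.77 [0.423 0.559 0.021] [529 347]
scene pot_mid land 0.57 [ 0.292 -0.304  0.041] [308 182]
top drawer_handle land 0.73 [0.607 0.062 0.055] [287 216]
top drawer_floor land 0.83 [0.655 0.059 0.007] [289 204]
top jar land 0.96 [ 0.494  0.358 -0.001] [190 256]
top jar land 0.74 [ 0.296 -0.303  0.037] [411 323]
top jar land 0.65 [0.327 0.366 0.003] [185 311]
top jar_mouth land 0.93 [0.494 0.353 0.171] [179 248]
top jar_mouth land 0.72 [0.324 0.363 0.172] [172 311]
top jar_mouth land 0.67 [0.645 0.435 0.172] [151 194]
top tin_mid land 0.62 [ 0.688 -0.274  0.045] [400 191]
top nozzle_mid land 0.62 [0.723 0.313 0.03 ] [206 180]
top mallet_mid land 0.62 [ 0.415 -0.536  0.024] [488 283]
top dibber_mid land 0.72 [0.427 0.562 0.014] [120 277]
top pot_mid land 0.82 [ 0.297 -0.301  0.038] [410 323]
[ 0.5144293  -0.08040056  0.17413577] [-0.611116   -0.07129407 -0.39466705]
```

View pics/e.png

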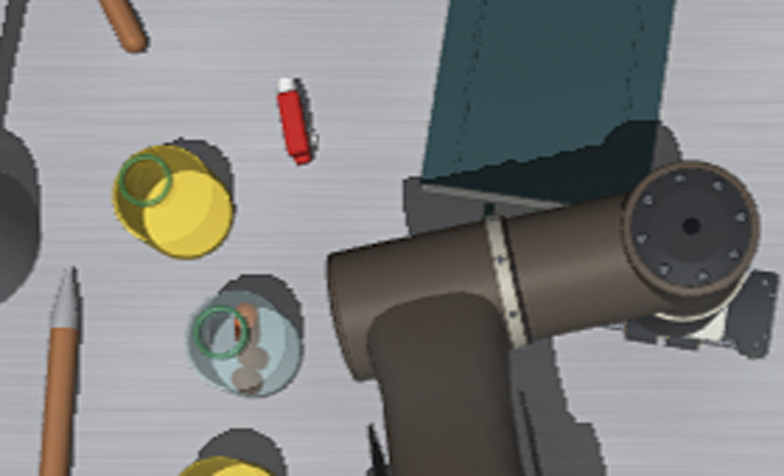

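The picture shows three caps in the clear jar, at crop (245,320), (255,358) and (245,380). The drawer front sits flush at the housing edge and nothing else has moved.

```bash
python3 -c "
from station import arm
print(arm.job_done())"
```

```text
the job is handed in; nothing more can be done
None
```

I pulled the drawer open, put all three orange caps through the neck into the clear jar, pushed the drawer shut and handed the job in at about 34 s. The hand-in returned no verdict.

**Caps:** the last overhead picture shows all three in the jar's belly, with the neck empty.

**Jar:** it is upright and within about 5 mm of where it stood, which is within measuring error.

**Drawer:** I pushed until the force rose to 34 N with no further motion. The handle moved about 168 mm, against 170 mm of full travel. The networks' positions are only good to about 4 mm, so the shut position rests mainly on reaching the stop.

**Connector:** it stood unmoved in the drawer when last seen, before the third cap was lifted. I could not check it again once the drawer was shut.

**Other things:** the tin, spray head, mallet, dibber and pot read the same as at the start within 5 mm. I did not measure the saucers, but the arm never came near them. The arm ended clear of everything.

**Checks that failed:** the networks sometimes gave false matches, such as the pot reported as a cap, and I discarded those. One check script crashed after the third drop because there was no orange left at the neck, so I relied on the pictures there.

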